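# Pack up the vaccine station: vials away, cool box shut, dial to 4

## Task

Clear the tray at the end of the vaccination session: put every green-capped sealed vial in the cool box, setting it down inside rather than dropping it, and every empty amber vial in the red waste tub. When all the sealed vials are in, push the cool box's lid past upright and let it fall shut by its own weight, keeping off the cool box while it falls; only then turn the temperature dial to 4 (the green mark). Leave the ice pack, the steel bowl and the sanitizer bottle where they are.

Things in the scene. Friction and masses are not known exactly. Their poses are not given: they have to be found in the camera images.
- coolbox: Dark grey electric cool box, fixed; place and yaw vary. Origin: centre of the tub's underside, z up. Tub 220 mm (x) by 200 mm (y), rim 130 mm high, walls 20 mm, inside 180 by 160 mm and 55 mm deep. Lid hinged along the +y rim. On the -y end a lighter grey control housing, 110 mm (x), y = -100 to -215 mm, 100 mm high, with the dial on top.
- coolbox_in (a point): Centre of the cool box's white inner floor, 75 mm above the counter; axes as the cool box.
- lid (a joint): Lid angle, rad: 0 shut, pi/2 upright, 1.85 fully open on its stop; starts at 1.7 to 1.85, leaning back. Lid 220 mm along the hinge, 200 mm from hinge to free edge, 25 mm thick on the outer side of the hinge plane plus a 5 mm white lining inside, 0.35 kg. No latch, hardly any friction: it balances near 1.42 rad, stays open above that, falls shut below it in about 1 s. Pushing it takes about 1 N.
- lid_hinge (a point): Middle of the hinge line, on the cool box's +y rim (100 mm from its centre, 130 mm above the counter). The line runs along the cool box's x; the open lid leans over to +y, away from the dial.
- lid_edge (a point): Middle of the lid's free edge, half way through its thickness, 200 mm from the hinge; moves with the lid.
- dial (a joint): Dial angle, rad: 0 at 2 degrees, growing CLOCKWISE from above, 0.35 per degree, 2.1 at 8 (both ends are stops). Clicks at 2, 3 .. 8; let go, it settles into the nearest. No digits: seven marks, clockwise 2 to 8; the mark for 4 (0.70 rad) is the third, longer and GREEN, the others white; 5 is on the cool box's -x side. Starts between 6 and 8. Turning takes about 0.15 N m.
- dial_grip (a point): On the dial's vertical axis, 22 mm above the housing top (122 mm above the counter), the height to grip. The dial is a ribbed black collar, 44 mm in diameter and 36 mm tall (top 137 mm above the counter), with a white pointer line on its top. The x and y axes turn with the dial.
- tray: Cream tray fixed to the counter, 200 mm (x) by 250 mm (y), floor 4 mm thick, rim 14 mm high and 6 mm thick. Origin: centre of its underside.
- wastetub: Red open waste tub fixed to the counter, 130 mm square, 80 mm high, walls 4 mm, floor 4 mm. Origin: centre of its underside.
- sealed1: Sealed vial: clear glass, white label, GREEN cap. Body 30 mm in diameter and 32 mm tall, cap 22 mm in diameter above it, 46 mm tall in all, 30 g. Origin: centre of its underside; z up through the cap. Starts standing in the tray; may be absent (None). If tipped over it may roll; it can be picked up lying and may lie in the cool box.
- sealed2: Sealed vial: clear glass, white label, GREEN cap. Body 30 mm in diameter and 32 mm tall, cap 22 mm in diameter above it, 46 mm tall in all, 30 g. Origin: centre of its underside; z up through the cap. Starts standing in the tray; may be absent (None). If tipped over it may roll; it can be picked up lying and may lie in the cool box.
- sealed3: Sealed vial: clear glass, white label, GREEN cap. Body 30 mm in diameter and 32 mm tall, cap 22 mm in diameter above it, 46 mm tall in all, 30 g. Origin: centre of its underside; z up through the cap. Starts standing in the tray; may be absent (None). If tipped over it may roll; it can be picked up lying and may lie in the cool box.
- sealed4: Sealed vial: clear glass, white label, GREEN cap. Body 30 mm in diameter and 32 mm tall, cap 22 mm in diameter above it, 46 mm tall in all, 30 g. Origin: centre of its underside; z up through the cap. Starts standing in the tray; may be absent (None). If tipped over it may roll; it can be picked up lying and may lie in the cool box.
- empty1: Empty used vial: AMBER glass with an orange label and a silver cap without green. Same shape and sizes as a sealed vial (30 mm diameter body 32 mm tall, 46 mm tall in all), origin at the centre of its underside, z up through the cap. Starts standing in the tray; may be absent (None).
- empty2: Empty used vial: AMBER glass with an orange label and a silver cap without green. Same shape and sizes as a sealed vial (30 mm diameter body 32 mm tall, 46 mm tall in all), origin at the centre of its underside, z up through the cap. Starts standing in the tray; may be absent (None).
- gallipot: Bystander: small steel bowl, 60 mm wide and 30 mm high. Origin: centre of its underside.
- icepack: Bystander: blue ice pack, 90 by 55 by 28 mm, lying flat. Origin: centre of its underside.
- sanitizer: Bystander: hand sanitizer bottle, 60 mm wide and 150 mm tall. Origin: centre of its underside.

How it is judged:
By the outcome, as a careful person would: the job done as asked, in the order asked, and still so for the second after the job is handed in, with the robot touching nothing.
Of sealed1, sealed2, sealed3, sealed4 only 3 to 4 are there at a start; the rules pass over those that are not, and their reading is None.
Of empty1, empty2 only 1 to 2 are there at a start; the rules pass over those that are not, and their reading is None.
At some moment in a run one of sealed1, sealed2, sealed3, sealed4, empty1, empty2 may be knocked a few centimetres aside while the robot is not near it.
It also fails if it takes over 200 s, if anything falls off the work surface, if the arm or the gripper's body presses on something with over 40 N, if the wrist force passes 120 N, or if a joint passes its speed limit or range.

## Robot

A 7-joint arm with a two-finger parallel gripper is mounted at the origin on the work surface. World frame = base frame: x ahead of the robot, y to its left, z up, the work surface at z = 0. Lengths are in mm, angles in rad, forces in N, time in s.
With the tool pointing down it reaches from about 375 to 925 mm from the base axis. Payload 3.1 kg.
Tool frame: the origin (TCP) lies where the fingers leave the gripper's body, on its centre line; the fingertips stand 73 mm ahead of it and the grasp point (between the pads) lies 54 mm ahead of it; z points along the fingers, y is the line along which they close (so a half turn about z gives the same grasp; the last joint's range is limited). The gripper opens to 85 mm and grips with 20 to 120 N. Pads are 22 mm wide; open, the fingers measure 114 mm over their backs; the gripper's body (76 mm by 85 mm) begins 54 mm behind the grasp point. The pads swing forward as they close: fully open they stand 13 mm farther back than shut.
Start: joints at [-1.287, 0.383, 0.044, 1.598, -0.018, 1.161, -0.05], TCP at [242.164, 603.209, 303.869] pointing down, gripper open.
Joint ranges: [-2.61, 2.61], [-0.41, 2.15], [-1.48, 1.57], [0, 2.5], [-1.57, 4.71], [0.05, 1.97], [-2.85, 2.85]. Speed limits (rad/s): [2.79, 2.79, 3.14, 3.14, 3.14, 3.14, 3.14].

## Interface

Orientations are given as a unit quaternion [w, x, y, z].
In Python, from cell import manip gives the robot as it stands. The module is installed in compiled form; this text tells all that it offers.
- The arm moves only by the tool send_rows, never from a script. Its argument "motion" is a list of rows, each a list of 3 entries, a list of its own where there are three numbers: the finger opening in mm, from 0 to 85.4, then the shift along the world's x, y, z in mm, then the turn about the world's z in degrees. In form: [[hand, [tx, ty, tz], twist], ...]. A call has exactly 5 rows; each row is the pose to reach, as a shift and turn from the pose commanded when the call began; what a row does not reach only later rows make up. A row lasts 1/8 s, in which the tool goes at most 62.5 mm and 10.7 degrees, less where a joint would pass 70% of its speed; a pose out of reach is approached as far as the arm can. A call with a gripper value outside its range is refused whole. The fingers move at their own pace and stop on an object; "force" is the grip in N (left out, the last holds). Time passes only in rows, so rows that repeat a pose let the fingers close, or fill a call up. It gives the time, the measured TCP pose, the force, the opening and the grip force at its end, in the units of the state.
- manip.read_state(): the state, without advancing time (a new reading comes with each control period).
- manip.capture(name): name is "side" or "top" or "wrist"; returns (picture, depth): 420x560x3 uint8, blue, green, red; 420x560 float32, mm along the optical axis (not along the pixel's ray), 0 where there is no reading.
- manip.camera_info(name): a dict with "fx", "fy", "cx", "cy" (pixels), "R" (3x3) and "t" (3): a world point X has camera coordinates R X + t. Camera axes: x right, y down, z forward; pixel columns grow to the right and rows downward; lengths in mm; the calibration is good to about 2 mm. The wrist camera is an equidistant fisheye: a pixel r from the principal point sees the ray r / f radians off the axis. A picture is of the moment at which its call begins: read the wrist's pose just before it. camera_info takes no time and is no camera call; for the wrist camera it gives the pose at the moment of the call.
- manip.hand_in(): hands the job in; it is judged then, once.
Trained networks look in the newest picture that a camera, given by its name, has taken for a name from the list of things; names that differ only in an ending like _2 or _b are one class to them, and where a whole thing is asked for, a point or a joint stands for the part that bears it (a point fixed in the world has none). Each returns a list of dicts, best first, with "conf" (0 to 1); they miss things now and then, are a little off and sometimes report something else, mostly with a low value. They report only what shows in the picture. A call takes as long as a camera call.
- manip.recognise(camera, thing): "pixel" ([column, row] in pixels, amid what is visible of it).
- manip.cut_out(camera, thing): "region" (420x560 bool, what is visible of it) and "pixel" ([column, row] in pixels, amid what is visible of it).
The state is a dict: "t": time; "qpos": joint angles; "qvel": joint speeds; "effort": joint torques, N m; "tcp_pos": TCP position; "tcp_rot": TCP orientation; "wrist_force": force on the tool from outside, world axes, zero at the start; "moment": the same for the moment, N m; "width": opening from 0.0 (shut) to 1.0 (fully open); "grasp_force": force on a finger pad.
Only numpy, scipy, OpenCV 4.12 (cv2) and the standard library are available. Lean on these libraries where they do the work, as an engineer would, in place of code of your own. Each camera call takes 0.05 s, during which the arm holds its last target. There are 200 camera calls.

## Working session

There is one attempt and no reset: what is moved stays moved. The work goes in short steps, Python scripts to look and compute and a tool call to move; the robot and the scene stay as the last step left them, time stands still between calls to the robot, and variables do not carry over. Pictures are saved under pics/ and viewed, at most 14 in all, crops included, and the job is handed in when it is done.

Besides the shell and the picture viewer there is one more tool, called after "Emit:" by a JSON object that holds its "method" and its "body". send_rows: Moves the arm, as the interface text tells. Its arguments: {"type":"object","properties":{"motion":{"type":"array"},"force":{"type":"number"}},"required":["motion"]}

```bash
mkdir -p pics; cat > h.py <<'E'
import numpy as np, cv2
from cell import manip
def pt(ci,px,d):
    c=np.array([(px[0]-ci['cx'])/ci['fx']*d,(px[1]-ci['cy'])/ci['fy']*d,d])
    return np.array(ci['R']).T@(c-np.array(ci['t']))
def cloud(cam,depth,mask):
    ci=manip.camera_info(cam); v,u=np.nonzero(mask&(depth>0)); d=depth[v,u]
    c=np.c_[(u-ci['cx'])/ci['fx']*d,(v-ci['cy'])/ci['fy']*d,d]
    return (c-np.array(ci['t']))@np.array(ci['R'])
E
python3 - <<'E'
from h import *
s=manip.read_state(); print(s['t'],s['tcp_pos'],s['tcp_rot'],s['width'])
for c in('top','side'):
    im,d=manip.capture(c); cv2.imwrite(f'pics/{c}0.png',im); np.save(f'{c}0.npy',d)
    ci=manip.camera_info(c); print(c,ci['fx'],np.round(np.array(ci['R']),3).tolist(),ci['t'])
E
```

```text
0.0 [241.90375941 602.50131939 302.51063112] [-1.83942325e-04  1.89721072e-01  9.81837166e-01 -1.28888281e-03] 1.0055991827737891
top 467.5005933395286 [[-0.016, -1.0, -0.015], [-0.995, 0.017, -0.099], [0.099, 0.013, -0.995]] [  -3.83382709  611.35506388 1688.17274383]
side 388.2467657611454 [[0.991, -0.133, 0.011], [-0.055, -0.477, -0.877], [0.122, 0.869, -0.48]] [-602.54424553  127.00044898 1082.17553206]
```

View pics/top0.png

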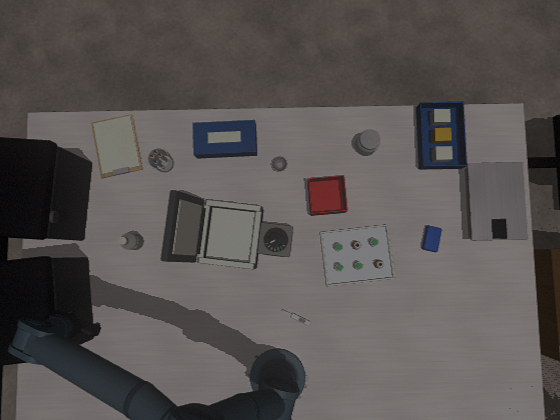

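View pics/side0.png

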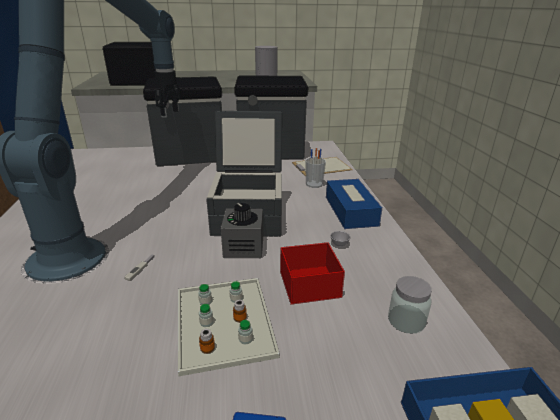

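The top view shows four green vials at about (338,246), (373,241), (338,266) and (358,265), and ambers at (355,244) and (378,264). The red tub is at (327,195), the cool box at (232,234) with its lid open to the left, and the dial at (276,239). The side view agrees.

```bash
cat >> h.py <<'E'
def vials(cam='top'):
    "cap centres by colour/networks, intersected with plane z"
    out=[]
    for n in ('sealed1','empty1'):
        for r in manip.recognise(cam,n):
            out.append((n,np.round(r['pixel'],1).tolist(),round(r['conf'],2)))
    return out
def plane(ci,px,z):
    R=np.array(ci['R']);t=np.array(ci['t']); o=-R.T@t
    r=R.T@np.array([(px[0]-ci['cx'])/ci['fx'],(px[1]-ci['cy'])/ci['fy'],1])
    return o+r*(z-o[2])/r[2]
E
python3 - <<'E'
from h import *
d=np.load('top0.npy'); ci=manip.camera_info('top')
print(manip.read_state()['t'])
for n in ('sealed1','empty1'):
    for r in manip.cut_out('top',n):
        P=cloud('top',d,r['region']); 
        print(n,round(r['conf'],2),np.round(r['pixel']),r['region'].sum(),np.round(plane(ci,r['pixel'],30)),np.round(np.median(P,0)),P[:,2].max().round())
for n in ('coolbox','lid','dial','tray','wastetub','gallipot','icepack','sanitizer'):
    for r in manip.cut_out('top',n)[:2]:
        if r['conf']<.3: continue
        P=cloud('top',d,r['region']); hi=np.percentile(P[:,2],98)
        print(n,round(r['conf'],2),np.round(r['pixel']),np.round(np.median(P,0)),'rect',cv2.minAreaRect(P[:,:2].astype(np.float32)),'z',P[:,2].min().round(),hi.round())
    if n=='coolbox':
        r=manip.cut_out('top',n)[0]
        P=cloud('top',d,r['region']); Q=P[(P[:,2]>120)&(P[:,2]<137)]
        print('rim',len(Q),cv2.minAreaRect(Q[:,:2].astype(np.float32)))
        Q=P[(P[:,2]>65)&(P[:,2]<85)]; print('floor',len(Q),cv2.minAreaRect(Q[:,:2].astype(np.float32)))
E
```

```text
0.1
sealed1 0.64 [338. 245.] 51 [ 471. -226.   30.] [ 464. -224.   44.] 56.0
sealed1 0.61 [274. 240.] 103 [491.   7.  30.] [490.   0. 136.] 146.0
coolbox 0.64 [215. 232.] [512. 201. 126.] rect ((521.3692016601562, 179.51760864257812), (482.7457580566406, 271.2171936035156), 81.57643127441406) z -11.0 320.0
rim 1356 ((508.7275695800781, 121.14717102050781), (286.1371765136719, 219.6886444091797), 82.67271423339844)
floor 2228 ((503.9512634277344, 92.45892333984375), (297.9741516113281, 208.26243591308594), 83.05435180664062)
lid 0.62 [182. 230.] [530. 291. 259.] rect ((538.0525512695312, 336.1357116699219), (175.60284423828125, 221.14183044433594), 81.61722564697266) z -9.0 323.0
dial 0.55 [274. 242.] [490.   0. 136.] rect ((491.17938232421875, 0.09300422668457031), (41.394439697265625, 37.90829849243164), 88.81694793701172) z 99.0 143.0
tray 0.94 [354. 256.] [ 435. -296.    4.] rect ((434.400634765625, -295.723876953125), (200.50119018554688, 251.51864624023438), 5.607503890991211) z -12.0 17.0
wastetub 0.77 [327. 198.] [ 657. -192.    5.] rect ((660.0574951171875, -192.32720947265625), (145.49966430664062, 147.07107543945312), 3.4988226890563965) z -11.0 83.0
gallipot 0.57 [280. 164.] [780. -16.  14.] rect ((778.1002807617188, -14.683082580566406), (55.9411735534668, 55.076568603515625), 89.03902435302734) z -5.0 34.0
icepack 0.97 [431. 237.] [ 489. -565.   26.] rect ((489.8974609375, -568.4356689453125), (56.63792419433594, 87.26104736328125), 76.86546325683594) z 5.0 34.0
sanitizer 0.86 [132. 243.] [495. 510.  98.] rect ((499.8507080078125, 534.40625), (86.48939514160156, 65.29173278808594), 64.73074340820312) z -10.0 154.0
```

```bash
cat > seg.py <<'E'
from h import *
im,d=manip.capture('top'); ci=manip.camera_info('top'); d0=d
print(manip.read_state()['t'])
A=cloud('top',d,np.ones(d.shape,bool)); v,u=np.nonzero(d>0)
Z=np.zeros(d.shape); Z[v,u]=A[:,2]
X=np.zeros(d.shape); X[v,u]=A[:,0]; Y=np.zeros(d.shape); Y[v,u]=A[:,1]
hsv=cv2.cvtColor(im,cv2.COLOR_BGR2HSV)
g=((hsv[...,0]>45)&(hsv[...,0]<85)&(hsv[...,1]>100)).astype(np.uint8)
n,l,st,ce=cv2.connectedComponentsWithStats(g)
for i in range(1,n):
    if st[i,4]>5: print('green',st[i,4],ce[i].round(1),plane(ci,ce[i],46).round(1))
m=((Z>27)&(Z<60)&(abs(X-435)<95)&(abs(Y+296)<118)).astype(np.uint8)
n,l,st,ce=cv2.connectedComponentsWithStats(m)
for i in range(1,n):
    if st[i,4]>5:
        k=l==i; print('blob',st[i,4],ce[i].round(1),plane(ci,ce[i],38).round(1), np.percentile(Z[k],95).round(), hsv[k].mean(0).round())
E
python3 - <<'E'
from seg import *
cv2.imwrite('pics/crop.png',cv2.resize(im[160:300,155:405],None,fx=3.2,fy=3.2,interpolation=cv2.INTER_CUBIC))
# cool box fit: rim pixels (z 120-138), excluding lid/dial
k=(Z>120)&(Z<140)&(abs(X-505)<150)&(Y>25)&(Y<260)
from scipy.optimize import minimize
P=np.c_[X[k],Y[k]]
f=(Z>60)&(Z<95)&(abs(X-505)<120)&(Y>10)&(Y<230); F=np.c_[X[f],Y[f]]
def loc(p,Q):
    c,s=np.cos(p[2]),np.sin(p[2]); q=Q-p[:2]; return np.c_[c*q[:,0]+s*q[:,1],-s*q[:,0]+c*q[:,1]]
def cost(p):
    a=loc(p,P); b=loc(p,F); sg=lambda x:1/(1+np.exp(-x/3))
    inn=lambda q:sg(90-abs(q[:,0]))*sg(80-abs(q[:,1])); out=lambda q:sg(110-abs(q[:,0]))*sg(100-abs(q[:,1]))
    return -(out(a)*(1-inn(a))).sum()-inn(b).sum()+inn(a).sum()+(1-inn(b)).sum()
best=min((minimize(cost,[505,145,y],method='Nelder-Mead') for y in np.radians([-12,-8,-5,0,5,8,12])),key=lambda r:r.fun)
p=best.x; print('box',p[:2],np.degrees(p[2]),best.fun,len(P),len(F))
kd=(Z>132)&(Z<146)&(abs(X-490)<35)&(abs(Y)<35)
print('dial',X[kd].mean(),Y[kd].mean(),cv2.minAreaRect(np.c_[X[kd],Y[kd]].astype(np.float32)))
q=loc(p,np.array([[X[kd].mean(),Y[kd].mean()]])); print('dial in box',q)
L=(Z>150)&(Y>150)&(Y<420)&(abs(X-530)<140)
l=loc(p,np.c_[X[L],Y[L]]); zz=Z[L]; inn=np.polyfit(l[:,1],zz,1); print('lid slope',np.degrees(np.arctan(inn[0])),l[:,1].min(),l[:,1].max(),zz.max())
E
```

```text
0.7
green 19 [374.6 241.8] [ 479.8 -357.1   46. ]
green 20 [338.8 246.8] [ 463.9 -227.5   46. ]
green 20 [358.8 265.3] [ 396.6 -297.6   46. ]
green 18 [339.3 267.1] [ 391.2 -227.3   46. ]
blob 54 [373.4 241.6] [ 480.9 -354.3   38. ] 54.0 [51. 58. 92.]
blob 53 [355.6 244.5] [ 471.1 -289.7   38. ] 54.0 [47. 48. 84.]
blob 53 [337.8 246.6] [ 464.7 -225.1   38. ] 55.0 [52. 60. 92.]
blob 55 [378.4 263.6] [ 401.5 -369.5   38. ] 54.0 [39. 50. 84.]
blob 55 [338.5 266.9] [ 391.7 -225.3   38. ] 54.0 [55. 57. 94.]
blob 55 [357.7 265.4] [ 396.2 -294.6   38. ] 52.0 [55. 58. 93.]
box [513.78234933 158.21167615] -6.811052817527394 -2752.224946540246 1291 2190
dial 492.99248554912407 0.8103864744620669 ((492.82879638671875, -0.06894683837890625), (41.28388595581055, 41.15470886230469), 88.36935424804688)
dial in box [[  -1.97605505 -158.7560381 ]]
lid slope 68.29849895784967 102.14819717001826 179.3839819056068 327.3381187026948
```

View pics/crop.png

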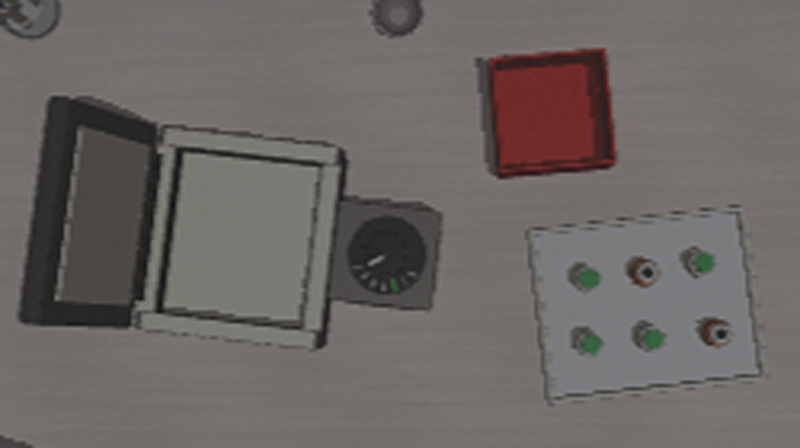

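The crop confirms the layout: the dial pointer is near 7, with the green mark just right of the bottom.

Emit:
{"method": "send_rows", "body": {"motion": [[55,[10,-28,30],5],[55,[20,-56,60],10],[55,[35,-95,90],15],[55,[50,-140,126],20],[55,[50,-140,126],20]], "force": 30}}

```text
t: 1.32
tcp_pos: [296.3, 460.6, 434.7]
tcp_rot: [0.003, 0.02, 1.0, 0.003]
wrist_force: [-0.0, 0.5, -0.5]
width: 0.643
grasp_force: 0.0
```

Emit:
{"method": "send_rows", "body": {"motion": [[55,[18,-50,0],0],[55,[36,-100,0],0],[55,[54,-150,0],0],[55,[72,-200,0],0],[55,[88,-250,0],0]]}}

```text
t: 1.95
tcp_pos: [380.3, 212.3, 429.3]
tcp_rot: [-0.0, 0.016, 1.0, -0.0]
wrist_force: [1.2, -0.0, 0.5]
width: 0.643
grasp_force: 0.0
```

Emit:
{"method": "send_rows", "body": {"motion": [[55,[14,-54,0],0],[55,[28,-108,0],0],[55,[42,-162,0],0],[55,[56,-216,0],0],[55,[70,-270,0],0]]}}

```text
t: 2.58
tcp_pos: [450.5, -57.6, 429.6]
tcp_rot: [0.0, 0.016, 1.0, 0.0]
wrist_force: [0.6, 0.1, -0.3]
width: 0.648
grasp_force: 0.0
```

Emit:
{"method": "send_rows", "body": {"motion": [[55,[4,-50,-40],0],[55,[8,-90,-90],0],[55,[11,-130,-140],0],[55,[14,-169,-190],0],[55,[14,-169,-240],0]]}}

```text
t: 3.2
tcp_pos: [464.8, -228.7, 188.6]
tcp_rot: [0.001, 0.018, 1.0, -0.002]
wrist_force: [0.6, 1.0, -0.3]
width: 0.645
grasp_force: 0.0
```

```bash
python3 - <<'E'
from seg import *
s=manip.read_state(); print(s['tcp_pos'].round(1),s['tcp_rot'].round(3),s['width'],s['wrist_force'])
ci=manip.camera_info('wrist'); im,d=manip.capture('wrist'); cv2.imwrite('pics/w1.png',im); print({k:np.round(v,3).tolist() for k,v in ci.items()})
E
```

```text
3.25
green 12 [375.4 241.4] [ 481.1 -359.9   46. ]
green 6 [277.5 248.5] [461.2  -6.6  46. ]
green 10 [359.5 266.5] [ 392.3 -299.8   46. ]
blob 30 [375.1 241.3] [ 481.9 -360.2   38. ] 56.0 [61. 73. 95.]
blob 57 [378.3 263.6] [ 401.3 -369.    38. ] 53.0 [37. 55. 85.]
blob 24 [359.  266.9] [ 390.7 -299.    38. ] 55.0 [67. 72. 92.]
[ 459.7 -225.1  181. ] [-0.007  0.017  1.    -0.   ] 0.6450940744404334 [-1.97846782  2.15617047 -3.58015355]
{'fx': 325.192, 'fy': 325.192, 'cx': 277.827, 'cy': 208.07, 'R': [[0.035, 0.999, -0.002], [0.958, -0.033, 0.284], [0.283, -0.011, -0.959]], 't': [209.789, -447.014, 131.578]}
```

View pics/w1.png

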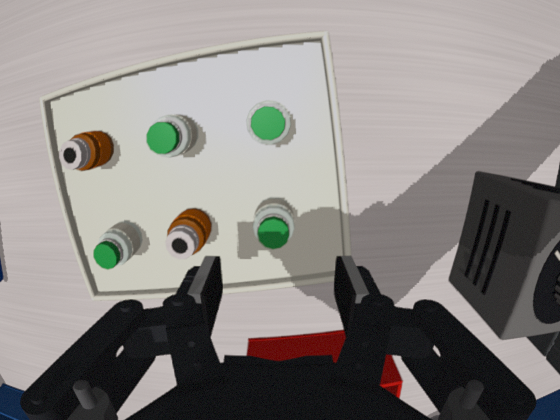

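The wrist view shows all six vials, with the target green at (272,232) between the open fingers. I'll measure the caps from it.

```bash
cat > wr.py <<'E'
from h import *
def wplane(ci,px,z):
    R=np.array(ci['R']);o=-R.T@np.array(ci['t']); q=(np.array(px)-[ci['cx'],ci['cy']])/ci['fx']; r=np.hypot(*q)
    ray=R.T@np.r_[q/r*np.sin(r),np.cos(r)]; return o+ray*(z-o[2])/ray[2]
def caps(z=50):
    s=manip.read_state(); ci=manip.camera_info('wrist'); im,d=manip.capture('wrist')
    print('tcp',s['tcp_pos'].round(1),'w',round(s['width'],3),'F',s['wrist_force'].round(1))
    hsv=cv2.cvtColor(im,cv2.COLOR_BGR2HSV)
    for nm,m in (('green',(abs(hsv[...,0].astype(int)-65)<20)&(hsv[...,1]>120)&(hsv[...,2]>50)),('amber',(hsv[...,0]<20)&(hsv[...,0]>5)&(hsv[...,1]>140)&(hsv[...,2]>50))):
        n,l,st,ce=cv2.connectedComponentsWithStats(m.astype(np.uint8))
        for i in range(1,n):
            if st[i,4]>150: print(nm,st[i,4],ce[i].round(),wplane(ci,ce[i],z if nm=='green' else z-28)[:2].round(1))
    return im
E
python3 -c "
from wr import *
im=caps()"
```

```text
tcp [ 459.8 -224.1  183.6] w 0.639 F [-1.   0.7 -0.8]
green 842 [265. 124.] [ 389.2 -230.1]
green 768 [161. 138.] [ 394.1 -298.9]
green 734 [271. 232.] [ 461.3 -229.5]
green 522 [106. 254.] [ 477.  -357.7]
amber 814 [ 97. 148.] [ 398.  -367.6]
amber 727 [193. 224.] [ 463.2 -290.6]
```

Emit:
{"method": "send_rows", "body": {"motion": [[55,[0,-1,-25],0],[55,[1,-2,-50],0],[55,[1,-3,-80],0],[55,[1,-3,-80],0],[55,[1,-3,-80],0]]}}

```text
t: 3.98
tcp_pos: [467.1, -228.8, 112.2]
tcp_rot: [0.002, 0.016, 1.0, -0.0]
wrist_force: [-0.5, -0.4, -0.3]
width: 0.648
grasp_force: 0.0
```

```bash
python3 -c "
from wr import *
im=caps()"
```

```text
tcp [ 467.1 -228.8  112.2] w 0.648 F [-0.5 -0.4 -0.3]
green 2071 [270. 107.] [ 389.1 -230.1]
green 1700 [117. 131.] [ 393.9 -298.2]
green 1628 [277. 267.] [ 460.5 -229.5]
green 877 [ 58. 288.] [ 476.1 -356.7]
amber 1698 [ 44. 147.] [ 398.2 -367.6]
amber 1685 [170. 249.] [ 463.1 -290.6]
```

Emit:
{"method": "send_rows", "body": {"motion": [[55,[-4,-1,-15],0],[55,[-4,-1,-29],0],[55,[-4,-1,-29],0],[20,[-4,-1,-29],0],[20,[-4,-1,-29],0]]}}

```text
t: 4.65
tcp_pos: [461.5, -230.1, 81.1]
tcp_rot: [0.0, 0.016, 1.0, -0.0]
wrist_force: [0.5, 0.3, 0.1]
width: 0.34
grasp_force: 29.6
```

Emit:
{"method": "send_rows", "body": {"motion": [[20,[0,0,0],0],[20,[0,0,0],0],[20,[0,0,10],0],[20,[0,0,40],0],[20,[0,0,80],0]]}}

```text
t: 5.28
tcp_pos: [460.5, -229.5, 161.5]
tcp_rot: [-0.001, 0.016, 1.0, 0.0]
wrist_force: [2.2, 0.4, -0.4]
width: 0.342
grasp_force: 29.7
```

```bash
python3 -c "
from wr import *
im=caps(); cv2.imwrite('pics/w2.png',im)"
```

```text
tcp [ 460.5 -229.5  161.5] w 0.342 F [ 2.2  0.4 -0.4]
green 1087 [273. 120.] [ 389.1 -230.1]
green 960 [156. 136.] [ 393.9 -299.3]
green 583 [ 97. 264.] [ 477.2 -358.4]
green 2264 [278. 316.] [ 517.8 -231.9]
amber 999 [ 86. 148.] [ 398.  -368.5]
amber 925 [192. 230.] [ 463.5 -291.2]
```

View pics/w2.png

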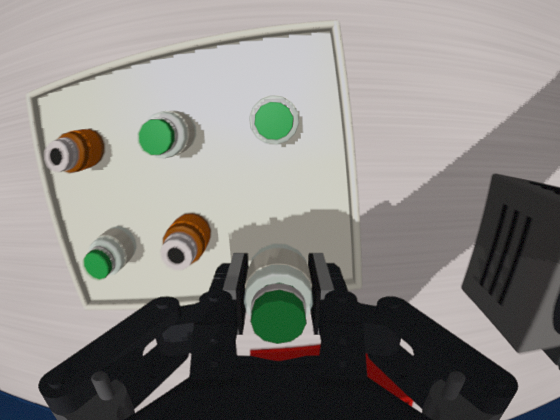

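The first vial is held upright between the pads, cap at (278,316). Now I'll carry it to the box.

Emit:
{"method": "send_rows", "body": {"motion": [[20,[0,0,50],0],[20,[10,40,90],0],[20,[22,90,99],0],[20,[36,140,99],0],[20,[50,190,99],0]]}}

```text
t: 5.95
tcp_pos: [511.5, -38.4, 260.9]
tcp_rot: [0.001, 0.017, 1.0, 0.001]
wrist_force: [0.4, 0.0, -0.3]
width: 0.338
grasp_force: 29.8
```

Emit:
{"method": "send_rows", "body": {"motion": [[20,[13,55,0],0],[20,[26,110,0],0],[20,[39,165,0],0],[20,[48,210,0],0],[20,[51,226,0],0]]}}

```text
t: 6.58
tcp_pos: [562.0, 190.7, 260.0]
tcp_rot: [0.0, 0.013, 1.0, 0.001]
wrist_force: [-0.1, -0.4, -0.6]
width: 0.341
grasp_force: 29.8
```

Emit:
{"method": "send_rows", "body": {"motion": [[20,[0,0,-40],0],[20,[0,0,-75],0],[20,[0,0,-95],0],[20,[0,0,-102],0],[20,[0,0,-102],0]]}}

```text
t: 7.2
tcp_pos: [562.6, 185.8, 158.4]
tcp_rot: [0.0, 0.017, 1.0, 0.0]
wrist_force: [0.5, 0.6, 0.0]
width: 0.337
grasp_force: 29.8
```

```bash
python3 -c "
from wr import *
im=caps(); cv2.imwrite('pics/w3.png',im)"
```

```text
tcp [562.6 185.8 158.4] w 0.337 F [0.5 0.6 0. ]
green 2335 [278. 317.] [618.5 183.3]
```

View pics/w3.png

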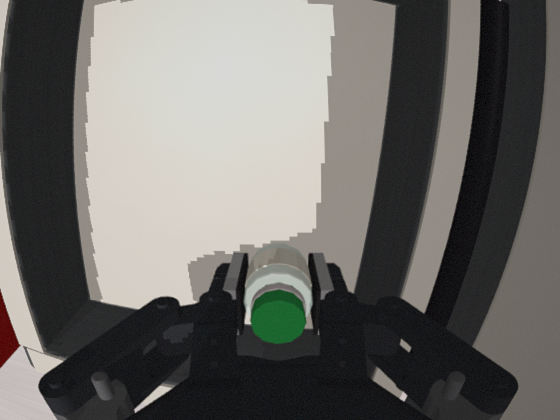

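The vial is over the white floor, clear of all the walls. I'll lower it and release.

Emit:
{"method": "send_rows", "body": {"motion": [[20,[0,0,-3],0],[20,[0,0,-5],0],[20,[0,0,-7],0],[20,[0,0,-7],0],[20,[0,0,-7],0]]}}

```text
t: 7.88
tcp_pos: [563.7, 186.5, 156.0]
tcp_rot: [0.001, 0.016, 1.0, 0.002]
wrist_force: [-8.4, -2.8, 21.6]
width: 0.337
grasp_force: 31.4
```

Emit:
{"method": "send_rows", "body": {"motion": [[20,[0,0,3],0],[20,[0,0,3],0],[40,[0,0,3],0],[46,[0,0,3],0],[46,[0,0,3],0]]}}

```text
t: 8.5
tcp_pos: [563.8, 180.7, 155.7]
tcp_rot: [0.001, 0.019, 1.0, -0.002]
wrist_force: [-1.5, -8.1, 8.0]
width: 0.537
grasp_force: 4.8
```

Emit:
{"method": "send_rows", "body": {"motion": [[46,[0,0,20],0],[46,[0,0,55],0],[46,[0,0,105],0],[46,[0,0,105],0],[46,[0,0,105],0]]}}

```text
t: 9.12
tcp_pos: [562.0, 187.2, 259.4]
tcp_rot: [0.0, 0.016, 1.0, 0.001]
wrist_force: [-0.8, 0.4, -1.0]
width: 0.54
grasp_force: 0.0
```

```bash
python3 -c "
from wr import *
im=caps(121); cv2.imwrite('pics/w4.png',im)"
```

```text
tcp [562.  187.2 259.4] w 0.54 F [-0.8  0.4 -1. ]
green 711 [276. 227.] [563.9 185.3]
```

View pics/w4.png

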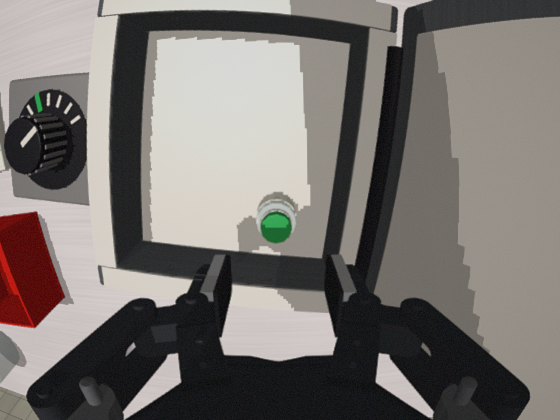

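The first vial stands in the box; its cap is at (276,227). The lateral force during release suggests the knuckles touched the rim, so I'll place the rest along the box's midline.

Emit:
{"method": "send_rows", "body": {"motion": [[55,[-15,-45,0],0],[55,[-30,-90,0],0],[55,[-45,-135,0],0],[55,[-60,-180,0],0],[55,[-73,-216,0],0]]}}

```text
t: 9.8
tcp_pos: [487.3, -31.5, 257.6]
tcp_rot: [-0.001, 0.017, 1.0, -0.0]
wrist_force: [0.4, 0.1, -0.8]
width: 0.641
grasp_force: 0.0
```

Emit:
{"method": "send_rows", "body": {"motion": [[55,[-25,-50,-10],0],[55,[-50,-100,-30],0],[55,[-75,-150,-60],0],[55,[-100,-190,-90],0],[55,[-100,-200,-110],0]]}}

```text
t: 10.42
tcp_pos: [384.7, -231.8, 146.6]
tcp_rot: [-0.003, 0.02, 1.0, 0.0]
wrist_force: [0.5, 0.5, 1.1]
width: 0.643
grasp_force: 0.0
```

Emit:
{"method": "send_rows", "body": {"motion": [[55,[0,0,-20],0],[55,[0,0,-40],0],[55,[0,0,-40],0],[55,[0,0,-40],0],[55,[0,0,-40],0]]}}

```text
t: 11.05
tcp_pos: [389.7, -229.9, 109.5]
tcp_rot: [0.001, 0.016, 1.0, -0.0]
wrist_force: [0.7, -0.3, 0.3]
width: 0.643
grasp_force: 0.0
```

```bash
python3 -c "
from wr import *
im=caps()"
```

```text
tcp [ 389.7 -229.9  109.5] w 0.643 F [ 0.7 -0.3  0.3]
green 1639 [279. 278.] [ 387.2 -230. ]
green 1246 [142. 286.] [ 391.7 -297.9]
amber 1573 [ 65. 263.] [ 395.  -368.6]
```

Emit:
{"method": "send_rows", "body": {"motion": [[55,[-1,0,-15],0],[55,[-1,0,-29],0],[55,[-1,0,-29],0],[20,[-1,0,-29],0],[20,[-1,0,-29],0]]}}

```text
t: 11.72
tcp_pos: [388.5, -230.1, 80.3]
tcp_rot: [0.0, 0.016, 1.0, -0.0]
wrist_force: [-0.3, 0.1, -0.8]
width: 0.34
grasp_force: 29.6
```

Emit:
{"method": "send_rows", "body": {"motion": [[20,[0,0,0],0],[20,[0,0,0],0],[20,[0,0,20],0],[20,[0,0,60],0],[20,[0,0,110],0]]}}

```text
t: 12.35
tcp_pos: [387.3, -229.3, 190.1]
tcp_rot: [-0.002, 0.016, 1.0, 0.0]
wrist_force: [1.2, 1.0, 0.3]
width: 0.338
grasp_force: 29.7
```

Emit:
{"method": "send_rows", "body": {"motion": [[20,[10,30,40],0],[20,[24,70,69],0],[20,[38,110,69],0],[20,[52,150,69],0],[20,[66,190,69],0]]}}

```text
t: 12.98
tcp_pos: [454.1, -38.3, 258.9]
tcp_rot: [0.0, 0.016, 1.0, 0.001]
wrist_force: [0.2, 0.2, -0.3]
width: 0.34
grasp_force: 29.8
```

Emit:
{"method": "send_rows", "body": {"motion": [[20,[18,50,0],0],[20,[36,100,0],0],[20,[54,150,0],0],[20,[63,180,0],0],[20,[66,192,0],0]]}}

```text
t: 13.6
tcp_pos: [520.0, 153.7, 258.5]
tcp_rot: [-0.0, 0.015, 1.0, -0.001]
wrist_force: [-0.4, -0.5, 0.2]
width: 0.338
grasp_force: 29.8
```

Emit:
{"method": "send_rows", "body": {"motion": [[20,[0,0,-40],0],[20,[0,0,-75],0],[20,[0,0,-95],0],[20,[0,0,-101],0],[20,[0,0,-101],0]]}}

```text
t: 14.22
tcp_pos: [520.6, 151.6, 158.4]
tcp_rot: [0.0, 0.017, 1.0, 0.0]
wrist_force: [-0.0, -0.4, -0.1]
width: 0.343
grasp_force: 29.8
```

Emit:
{"method": "send_rows", "body": {"motion": [[20,[0,0,-1],0],[20,[0,0,-2],0],[20,[0,0,-3],0],[20,[0,0,-3],0],[20,[0,0,-3],0]]}}

```text
t: 14.85
tcp_pos: [520.2, 152.3, 154.9]
tcp_rot: [-0.0, 0.016, 1.0, 0.0]
wrist_force: [0.1, 0.5, 0.6]
width: 0.34
grasp_force: 29.8
```

Emit:
{"method": "send_rows", "body": {"motion": [[20,[0,0,-1],0],[20,[0,0,-2],0],[20,[0,0,-3],0],[20,[0,0,-3],0],[20,[0,0,-3],0]]}}

```text
t: 15.48
tcp_pos: [520.2, 152.2, 151.9]
tcp_rot: [-0.0, 0.016, 1.0, -0.0]
wrist_force: [-0.3, 0.1, -0.4]
width: 0.342
grasp_force: 29.8
```

Emit:
{"method": "send_rows", "body": {"motion": [[20,[0,0,-1],0],[20,[0,0,-1.5],0],[20,[0,0,-2],0],[20,[0,0,-2],0],[20,[0,0,-2],0]]}}

```text
t: 16.1
tcp_pos: [520.4, 152.2, 151.3]
tcp_rot: [-0.0, 0.016, 1.0, 0.001]
wrist_force: [-3.6, -0.8, 9.5]
width: 0.34
grasp_force: 30.7
```

Contact at a commanded z of about 152. I'll release and fetch the third vial near (393,-298).

Emit:
{"method": "send_rows", "body": {"motion": [[20,[0,0,1],0],[35,[0,0,1],0],[46,[0,0,1],0],[46,[0,0,1],0],[46,[0,0,1],0]]}}

```text
t: 16.73
tcp_pos: [520.1, 152.2, 150.7]
tcp_rot: [-0.0, 0.016, 1.0, -0.0]
wrist_force: [-0.4, 0.5, -0.1]
width: 0.54
grasp_force: 0.0
```

Emit:
{"method": "send_rows", "body": {"motion": [[46,[0,0,20],0],[46,[0,0,60],0],[46,[0,0,108],0],[46,[0,0,108],0],[46,[0,0,108],0]]}}

```text
t: 17.35
tcp_pos: [520.1, 152.2, 259.5]
tcp_rot: [0.0, 0.016, 1.0, 0.001]
wrist_force: [0.1, 0.7, -0.1]
width: 0.539
grasp_force: 0.0
```

```bash
python3 -c "
from wr import *
im=caps(121)"
```

```text
tcp [520.1 152.2 259.5] w 0.539 F [ 0.1  0.7 -0.1]
green 708 [278. 224.] [520.  151.8]
green 326 [319. 277.] [562.7 180.7]
```

Emit:
{"method": "send_rows", "body": {"motion": [[55,[-15,-50,0],0],[55,[-30,-100,0],0],[55,[-45,-150,0],0],[55,[-60,-200,0],0],[55,[-70,-250,0],0]]}}

```text
t: 18.02
tcp_pos: [448.2, -99.0, 257.6]
tcp_rot: [-0.001, 0.016, 1.0, 0.0]
wrist_force: [0.9, -0.1, -0.2]
width: 0.644
grasp_force: 0.0
```

Emit:
{"method": "send_rows", "body": {"motion": [[55,[-15,-50,-10],0],[55,[-30,-100,-30],0],[55,[-45,-150,-60],0],[55,[-57,-190,-90],0],[55,[-57,-200,-120],0]]}}

```text
t: 18.65
tcp_pos: [390.1, -300.7, 136.9]
tcp_rot: [-0.002, 0.02, 1.0, -0.001]
wrist_force: [1.2, 0.5, -0.3]
width: 0.643
grasp_force: 0.0
```

Emit:
{"method": "send_rows", "body": {"motion": [[55,[0,0,-20],0],[55,[0,0,-30],0],[55,[0,0,-30],0],[55,[0,0,-30],0],[55,[0,0,-30],0]]}}

```text
t: 19.27
tcp_pos: [393.9, -297.9, 109.7]
tcp_rot: [0.001, 0.016, 1.0, -0.0]
wrist_force: [-0.4, 0.5, 0.8]
width: 0.644
grasp_force: 0.0
```

```bash
python3 -c "
from wr import *
im=caps()"
```

```text
tcp [ 393.9 -297.9  109.7] w 0.644 F [-0.4  0.5  0.8]
green 1627 [275. 279.] [ 392.1 -299.7]
amber 1744 [153. 257.] [ 393.6 -369.8]
amber 1208 [285. 344.] [ 457.  -295.6]
```

Emit:
{"method": "send_rows", "body": {"motion": [[55,[-1,-1,-15],0],[55,[-1,-1,-29],0],[55,[-1,-1,-29],0],[20,[-1,-1,-29],0],[20,[-1,-1,-29],0]]}}

```text
t: 19.95
tcp_pos: [392.3, -299.1, 80.1]
tcp_rot: [0.0, 0.016, 1.0, -0.0]
wrist_force: [0.0, 0.4, -0.5]
width: 0.339
grasp_force: 29.6
```

Emit:
{"method": "send_rows", "body": {"motion": [[20,[0,0,0],0],[20,[0,0,0],0],[20,[0,0,20],0],[20,[0,0,60],0],[20,[0,0,110],0]]}}

```text
t: 20.58
tcp_pos: [391.5, -298.2, 190.2]
tcp_rot: [-0.001, 0.016, 1.0, 0.0]
wrist_force: [2.2, -0.1, -0.1]
width: 0.343
grasp_force: 29.7
```

Emit:
{"method": "send_rows", "body": {"motion": [[20,[6,30,40],0],[20,[15,75,69],0],[20,[25,125,69],0],[20,[35,175,69],0],[20,[45,225,69],0]]}}

```text
t: 21.2
tcp_pos: [437.1, -72.1, 259.1]
tcp_rot: [0.001, 0.016, 1.0, 0.001]
wrist_force: [1.0, 0.7, -1.4]
width: 0.338
grasp_force: 29.8
```

Emit:
{"method": "send_rows", "body": {"motion": [[20,[12,57,0],0],[20,[24,114,0],0],[20,[36,170,0],0],[20,[45,215,0],0],[20,[48,230,0],0]]}}

```text
t: 21.82
tcp_pos: [485.0, 159.9, 258.7]
tcp_rot: [0.0, 0.014, 1.0, -0.0]
wrist_force: [-0.5, -0.2, 0.1]
width: 0.339
grasp_force: 29.8
```

Emit:
{"method": "send_rows", "body": {"motion": [[20,[0,0,-40],0],[20,[0,0,-75],0],[20,[0,0,-95],0],[20,[0,0,-102],0],[20,[0,0,-102],0]]}}

```text
t: 22.45
tcp_pos: [485.2, 155.3, 157.1]
tcp_rot: [-0.0, 0.017, 1.0, -0.0]
wrist_force: [0.1, 0.3, 0.1]
width: 0.342
grasp_force: 29.8
```

Emit:
{"method": "send_rows", "body": {"motion": [[20,[0,0,-2],0],[20,[0,0,-4],0],[20,[0,0,-6],0],[20,[0,0,-6],0],[20,[0,0,-6],0]]}}

```text
t: 23.08
tcp_pos: [485.3, 156.4, 151.0]
tcp_rot: [0.0, 0.016, 1.0, 0.0]
wrist_force: [0.5, 0.1, 0.5]
width: 0.341
grasp_force: 29.8
```

Emit:
{"method": "send_rows", "body": {"motion": [[20,[0,0,-1],0],[20,[0,0,-1],0],[35,[0,0,-1],0],[46,[0,0,0],0],[46,[0,0,0],0]]}}

```text
t: 23.7
tcp_pos: [485.1, 156.2, 150.7]
tcp_rot: [-0.0, 0.016, 1.0, -0.0]
wrist_force: [0.9, 0.4, -0.0]
width: 0.538
grasp_force: 0.0
```

Emit:
{"method": "send_rows", "body": {"motion": [[46,[0,0,20],0],[46,[0,0,60],0],[46,[0,0,108],0],[46,[0,0,108],0],[46,[0,0,108],0]]}}

```text
t: 24.32
tcp_pos: [484.7, 156.3, 258.4]
tcp_rot: [-0.0, 0.016, 1.0, 0.0]
wrist_force: [0.5, 0.7, 1.1]
width: 0.537
grasp_force: 0.0
```

```bash
python3 -c "
from wr import *
im=caps(121)"
```

```text
tcp [484.7 156.3 258.4] w 0.537 F [0.5 0.7 1.1]
green 718 [278. 227.] [486.4 155.8]
green 640 [274. 270.] [519.2 151.8]
green 527 [318. 317.] [562.9 184.6]
```

Emit:
{"method": "send_rows", "body": {"motion": [[55,[-1,-50,0],0],[55,[-2,-100,0],0],[55,[-3,-160,0],0],[55,[-4,-215,0],0],[55,[-5,-270,0],0]]}}

```text
t: 25.0
tcp_pos: [478.8, -115.1, 257.4]
tcp_rot: [-0.001, 0.016, 1.0, -0.0]
wrist_force: [0.7, -0.2, -0.2]
width: 0.642
grasp_force: 0.0
```

Emit:
{"method": "send_rows", "body": {"motion": [[55,[-1,-55,-20],0],[55,[-2,-110,-40],0],[55,[-3,-160,-70],0],[55,[-4,-210,-100],0],[55,[-4,-244,-130],0]]}}

```text
t: 25.62
tcp_pos: [474.0, -360.1, 125.7]
tcp_rot: [-0.002, 0.018, 1.0, 0.0]
wrist_force: [-1.0, 0.7, -0.4]
width: 0.646
grasp_force: 0.0
```

Emit:
{"method": "send_rows", "body": {"motion": [[55,[0,0,-20],0],[55,[0,0,-20],0],[55,[0,0,-20],0],[55,[0,0,-20],0],[55,[0,0,-20],0]]}}

```text
t: 26.25
tcp_pos: [477.1, -357.3, 109.9]
tcp_rot: [0.001, 0.016, 1.0, -0.0]
wrist_force: [0.5, 0.2, 0.8]
width: 0.643
grasp_force: 0.0
```

```bash
python3 -c "
from wr import *
im=caps()"
```

```text
tcp [ 477.1 -357.3  109.9] w 0.643 F [0.5 0.2 0.8]
green 1615 [274. 281.] [ 476.3 -359.4]
amber 833 [250. 109.] [ 399.5 -368.8]
amber 1712 [384. 229.] [ 463.3 -299.9]
```

Emit:
{"method": "send_rows", "body": {"motion": [[55,[0,-1,-15],0],[55,[0,-1,-29],0],[55,[0,-1,-29],0],[20,[0,-1,-29],0],[20,[0,-1,-29],0]]}}

```text
t: 26.92
tcp_pos: [476.4, -359.2, 80.3]
tcp_rot: [0.0, 0.016, 1.0, -0.0]
wrist_force: [1.0, 0.2, -0.4]
width: 0.339
grasp_force: 29.6
```

Emit:
{"method": "send_rows", "body": {"motion": [[20,[0,0,0],0],[20,[0,0,0],0],[20,[0,0,20],0],[20,[0,0,60],0],[20,[0,0,110],0]]}}

```text
t: 27.55
tcp_pos: [475.7, -358.5, 191.4]
tcp_rot: [-0.001, 0.017, 1.0, 0.0]
wrist_force: [2.0, -0.1, 0.3]
width: 0.34
grasp_force: 29.7
```

Emit:
{"method": "send_rows", "body": {"motion": [[20,[-2,40,40],0],[20,[-5,90,69],0],[20,[-8,145,69],0],[20,[-10,200,69],0],[20,[-13,250,69],0]]}}

```text
t: 28.18
tcp_pos: [462.9, -107.3, 259.7]
tcp_rot: [0.001, 0.017, 1.0, 0.001]
wrist_force: [-0.1, 1.1, 0.1]
width: 0.339
grasp_force: 29.8
```

Emit:
{"method": "send_rows", "body": {"motion": [[20,[-3,58,0],0],[20,[-6,116,0],0],[20,[-9,175,0],0],[20,[-12,230,0],0],[20,[-14,270,0],0]]}}

```text
t: 28.8
tcp_pos: [448.9, 163.6, 260.0]
tcp_rot: [0.0, 0.015, 1.0, 0.001]
wrist_force: [0.6, -0.1, -0.7]
width: 0.338
grasp_force: 29.8
```

Emit:
{"method": "send_rows", "body": {"motion": [[20,[0,0,-20],0],[20,[0,0,-60],0],[20,[0,0,-90],0],[20,[0,0,-102],0],[20,[0,0,-102],0]]}}

```text
t: 29.42
tcp_pos: [449.3, 160.8, 157.2]
tcp_rot: [-0.0, 0.017, 1.0, -0.0]
wrist_force: [0.2, -0.2, -0.7]
width: 0.343
grasp_force: 29.8
```

Emit:
{"method": "send_rows", "body": {"motion": [[20,[0,0,-2],0],[20,[0,0,-4],0],[20,[0,0,-6.5],0],[20,[0,0,-6.5],0],[20,[0,0,-6.5],0]]}}

```text
t: 30.05
tcp_pos: [449.6, 161.5, 150.9]
tcp_rot: [0.0, 0.016, 1.0, 0.0]
wrist_force: [-1.0, 0.5, 5.5]
width: 0.341
grasp_force: 30.1
```

Emit:
{"method": "send_rows", "body": {"motion": [[20,[0,0,0],0],[35,[0,0,0],0],[46,[0,0,0],0],[46,[0,0,0],0],[46,[0,0,0],0]]}}

```text
t: 30.68
tcp_pos: [449.0, 161.1, 150.2]
tcp_rot: [-0.0, 0.016, 1.0, -0.0]
wrist_force: [-0.3, -0.1, -0.5]
width: 0.541
grasp_force: 0.0
```

Emit:
{"method": "send_rows", "body": {"motion": [[46,[0,0,20],0],[46,[0,0,60],0],[46,[0,0,108.5],0],[46,[0,0,108.5],0],[46,[0,0,108.5],0]]}}

```text
t: 31.3
tcp_pos: [448.7, 161.3, 258.5]
tcp_rot: [-0.0, 0.016, 1.0, 0.0]
wrist_force: [0.1, 0.1, -0.6]
width: 0.542
grasp_force: 0.0
```

```bash
python3 -c "
from wr import *
im=caps(121)"
```

```text
tcp [448.7 161.3 258.5] w 0.542 F [ 0.1  0.1 -0.6]
green 721 [278. 228.] [450.7 161. ]
green 655 [273. 273.] [485.7 155.9]
green 537 [269. 310.] [518.8 151.9]
green 367 [311. 348.] [560.5 184.8]
```

Emit:
{"method": "send_rows", "body": {"motion": [[55,[1,-50,0],0],[55,[2,-100,0],0],[55,[3,-150,0],0],[55,[5,-200,0],0],[55,[6,-250,0],0]]}}

```text
t: 31.98
tcp_pos: [454.0, -90.0, 257.6]
tcp_rot: [-0.001, 0.016, 1.0, -0.0]
wrist_force: [1.3, 1.1, -0.0]
width: 0.646
grasp_force: 0.0
```

Emit:
{"method": "send_rows", "body": {"motion": [[55,[1,-50,-20],0],[55,[2,-100,-40],0],[55,[4,-150,-70],0],[55,[6,-190,-100],0],[55,[8,-202,-130],0]]}}

```text
t: 32.6
tcp_pos: [460.7, -294.3, 126.0]
tcp_rot: [-0.002, 0.019, 1.0, -0.001]
wrist_force: [1.2, 1.0, 0.1]
width: 0.641
grasp_force: 0.0
```

Emit:
{"method": "send_rows", "body": {"motion": [[55,[0,0,-20],0],[55,[0,0,-20],0],[55,[0,0,-20],0],[55,[0,0,-20],0],[55,[0,0,-20],0]]}}

```text
t: 33.22
tcp_pos: [464.0, -290.5, 109.9]
tcp_rot: [0.001, 0.016, 1.0, -0.0]
wrist_force: [0.7, -0.6, 0.4]
width: 0.643
grasp_force: 0.0
```

```bash
python3 -c "
from wr import *
im=caps(); cv2.imwrite('pics/w5.png',im)"
```

```text
tcp [ 464.  -290.5  109.9] w 0.643 F [ 0.7 -0.6  0.4]
amber 1734 [128. 142.] [ 397.7 -367.7]
amber 1683 [271. 253.] [ 461.8 -294.7]
```

View pics/w5.png

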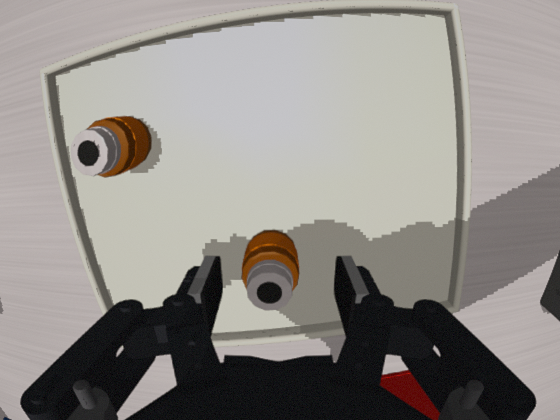

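Both ambers stand in the tray. The nearest has its cap at (269,292) between the fingers, and all four sealed vials are in the box.

Emit:
{"method": "send_rows", "body": {"motion": [[55,[3,-3,-15],0],[55,[3,-3,-29],0],[55,[3,-3,-29],0],[20,[3,-3,-29],0],[20,[3,-3,-29],0]]}}

```text
t: 33.9
tcp_pos: [466.3, -294.1, 80.2]
tcp_rot: [0.0, 0.016, 1.0, -0.0]
wrist_force: [-0.8, 0.2, -0.3]
width: 0.343
grasp_force: 29.6
```

Emit:
{"method": "send_rows", "body": {"motion": [[20,[0,0,0],0],[20,[0,0,0],0],[20,[0,0,30],0],[20,[0,0,80],0],[20,[0,0,130],0]]}}

```text
t: 34.52
tcp_pos: [465.8, -293.6, 210.9]
tcp_rot: [-0.0, 0.016, 1.0, 0.0]
wrist_force: [1.1, 0.4, 0.4]
width: 0.341
grasp_force: 29.8
```

Emit:
{"method": "send_rows", "body": {"motion": [[20,[45,26,0],0],[20,[90,52,0],0],[20,[135,78,0],0],[20,[175,102,0],0],[20,[175,102,0],0]]}}

```text
t: 35.15
tcp_pos: [645.5, -186.1, 209.1]
tcp_rot: [0.001, 0.012, 1.0, 0.001]
wrist_force: [-0.2, -0.2, -0.6]
width: 0.34
grasp_force: 29.8
```

Emit:
{"method": "send_rows", "body": {"motion": [[20,[0,0,-30],0],[20,[0,0,-70],0],[20,[0,0,-100],0],[20,[0,0,-106],0],[20,[0,0,-106],0]]}}

```text
t: 35.78
tcp_pos: [640.9, -192.5, 104.4]
tcp_rot: [-0.0, 0.017, 1.0, -0.0]
wrist_force: [-0.9, -0.3, 1.1]
width: 0.34
grasp_force: 29.8
```

```bash
python3 -c "
from wr import *
im=caps(); cv2.imwrite('pics/w6.png',im)"
```

```text
tcp [ 640.9 -192.5  104.4] w 0.34 F [-0.9 -0.3  1.1]
amber 2751 [278. 276.] [ 650.  -193.4]
```

View pics/w6.png

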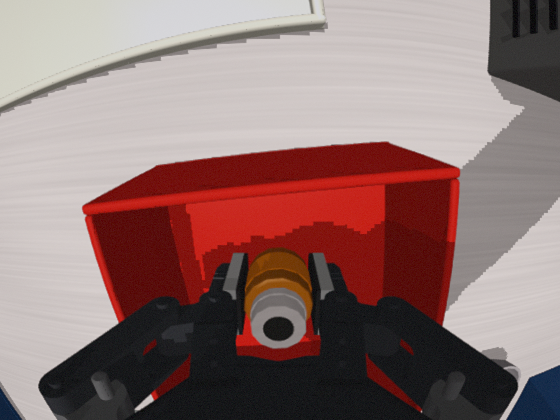

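The amber is over the tub's interior with the gripper clear of the rims. I'll release it and fetch the last one.

Emit:
{"method": "send_rows", "body": {"motion": [[20,[0,0,-4],0],[20,[0,0,-4],0],[40,[0,0,-4],0],[46,[0,0,-4],0],[46,[0,0,-4],0]]}}

```text
t: 36.45
tcp_pos: [641.2, -191.8, 100.0]
tcp_rot: [0.0, 0.016, 1.0, -0.0]
wrist_force: [-0.4, 0.2, -0.0]
width: 0.539
grasp_force: 0.0
```

Emit:
{"method": "send_rows", "body": {"motion": [[46,[0,0,20],0],[46,[0,0,60],0],[46,[0,0,105],0],[46,[0,0,105],0],[46,[0,0,105],0]]}}

```text
t: 37.08
tcp_pos: [641.2, -191.7, 205.6]
tcp_rot: [0.0, 0.016, 1.0, 0.0]
wrist_force: [0.1, 0.9, -0.3]
width: 0.541
grasp_force: 0.0
```

Emit:
{"method": "send_rows", "body": {"motion": [[55,[-48,-35,0],0],[55,[-96,-70,0],0],[55,[-144,-105,0],0],[55,[-192,-140,0],0],[55,[-241,-176,0],0]]}}

```text
t: 37.7
tcp_pos: [398.0, -367.7, 203.7]
tcp_rot: [-0.001, 0.016, 1.0, 0.001]
wrist_force: [1.2, -0.3, 1.2]
width: 0.643
grasp_force: 0.0
```

Emit:
{"method": "send_rows", "body": {"motion": [[55,[0,0,-30],0],[55,[0,0,-70],0],[55,[0,0,-100],0],[55,[0,0,-100],0],[55,[0,0,-100],0]]}}

```text
t: 38.33
tcp_pos: [400.1, -368.1, 105.2]
tcp_rot: [-0.0, 0.016, 1.0, -0.0]
wrist_force: [1.0, -0.4, -0.8]
width: 0.649
grasp_force: 0.0
```

```bash
python3 -c "
from wr import *
im=caps()"
```

```text
tcp [ 400.1 -368.1  105.2] w 0.649 F [ 1.  -0.4 -0.8]
amber 1730 [267. 247.] [ 391.9 -374. ]
```

Emit:
{"method": "send_rows", "body": {"motion": [[48,[-3,-5,0],0],[48,[-3,-5,0],0],[48,[-3,-5,0],0],[48,[-3,-5,0],0],[48,[-3,-5,0],0]]}}

```text
t: 39.0
tcp_pos: [397.2, -372.7, 104.9]
tcp_rot: [-0.0, 0.016, 1.0, 0.0]
wrist_force: [0.1, 0.8, 0.7]
width: 0.564
grasp_force: 0.0
```

```bash
python3 -c "
from wr import *
im=caps(); cv2.imwrite('pics/w7.png',im)"
```

```text
tcp [ 397.2 -372.7  104.9] w 0.564 F [0.1 0.8 0.7]
amber 1763 [275. 252.] [ 391.9 -374.4]
```

View pics/w7.png

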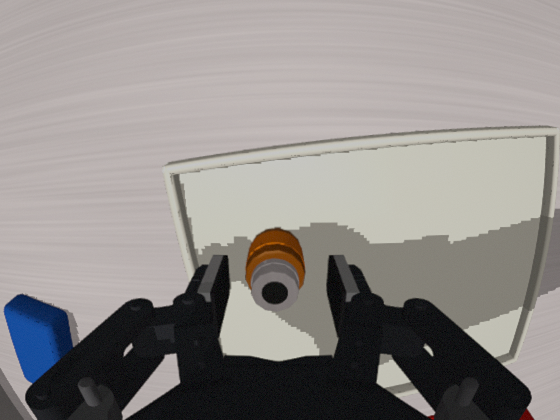

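The amber is centred between the fingers at (275,290). Picking it up.

Emit:
{"method": "send_rows", "body": {"motion": [[48,[0,0,-12],0],[48,[0,0,-25],0],[48,[0,0,-25],0],[20,[0,0,-25],0],[20,[0,0,-25],0]]}}

```text
t: 39.67
tcp_pos: [397.3, -373.1, 80.1]
tcp_rot: [0.0, 0.016, 1.0, -0.0]
wrist_force: [-1.1, 0.5, -0.3]
width: 0.34
grasp_force: 29.6
```

Emit:
{"method": "send_rows", "body": {"motion": [[20,[0,0,0],0],[20,[0,0,0],0],[20,[0,0,30],0],[20,[0,0,80],0],[20,[0,0,130],0]]}}

```text
t: 40.3
tcp_pos: [396.9, -372.5, 211.0]
tcp_rot: [-0.0, 0.016, 1.0, 0.0]
wrist_force: [1.4, 0.3, -0.2]
width: 0.342
grasp_force: 29.8
```

Emit:
{"method": "send_rows", "body": {"motion": [[20,[40,26,0],0],[20,[80,52,0],0],[20,[120,78,0],0],[20,[160,104,0],0],[20,[200,130,0],0]]}}

```text
t: 40.92
tcp_pos: [598.3, -241.6, 209.9]
tcp_rot: [0.0, 0.016, 1.0, 0.0]
wrist_force: [0.8, -0.8, 0.1]
width: 0.338
grasp_force: 29.8
```

Emit:
{"method": "send_rows", "body": {"motion": [[20,[40,26,0],0],[20,[78,52,0],0],[20,[78,52,0],0],[20,[78,52,0],0],[20,[78,52,0],0]]}}

```text
t: 41.55
tcp_pos: [673.6, -192.8, 210.0]
tcp_rot: [-0.0, 0.018, 1.0, -0.0]
wrist_force: [-0.0, 0.4, -0.1]
width: 0.34
grasp_force: 29.8
```

Emit:
{"method": "send_rows", "body": {"motion": [[20,[0,0,-30],0],[20,[0,0,-70],0],[20,[0,0,-100],0],[20,[0,0,-106],0],[20,[0,0,-106],0]]}}

```text
t: 42.18
tcp_pos: [674.8, -191.9, 104.5]
tcp_rot: [0.0, 0.017, 1.0, -0.0]
wrist_force: [0.1, -0.7, -0.5]
width: 0.341
grasp_force: 29.8
```

Emit:
{"method": "send_rows", "body": {"motion": [[20,[0,0,0],0],[40,[0,0,0],0],[46,[0,0,0],0],[46,[0,0,0],0],[46,[0,0,0],0]]}}

```text
t: 42.8
tcp_pos: [675.2, -190.8, 103.9]
tcp_rot: [0.0, 0.016, 1.0, -0.0]
wrist_force: [-0.8, -0.1, -0.5]
width: 0.536
grasp_force: 0.0
```

Emit:
{"method": "send_rows", "body": {"motion": [[46,[0,0,40],0],[46,[0,0,80],0],[46,[-20,20,120],0],[46,[-60,60,150],0],[46,[-100,100,180],0]]}}

```text
t: 43.42
tcp_pos: [576.4, -92.0, 283.4]
tcp_rot: [0.0, 0.017, 1.0, 0.0]
wrist_force: [0.0, 0.8, 0.4]
width: 0.536
grasp_force: 0.0
```

```bash
python3 - <<'E'
from wr import *
s=manip.read_state();print(s['tcp_pos'],s['t'])
im,d=manip.capture('top'); a=cv2.resize(im[160:300,155:405],None,fx=3.2,fy=3.2,interpolation=cv2.INTER_CUBIC)
cv2.imwrite('pics/t2.png',a)
E
```

```text
[576.3866038  -91.95660492 283.390558  ] 43.425
```

View pics/t2.png

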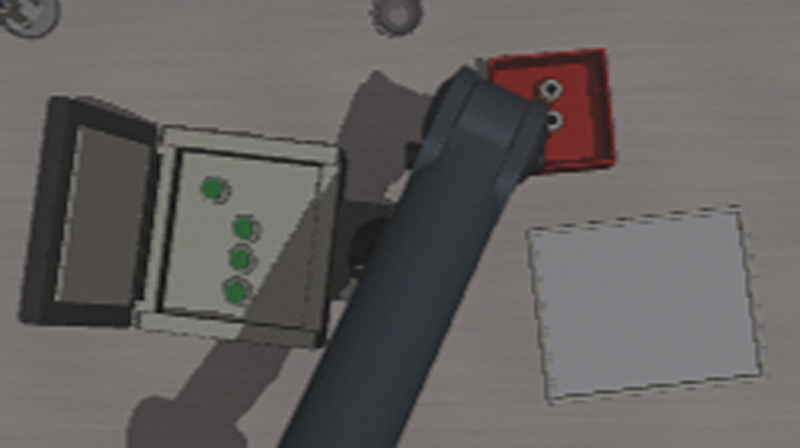

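All four sealed vials stand in the cool box, both ambers are in the tub and the tray is empty. Next I'll move behind the lid with the fingers closed.

Emit:
{"method": "send_rows", "body": {"motion": [[0,[-10,20,50],0],[0,[-20,45,100],0],[0,[-30,75,140],0],[0,[-40,100,165],0],[0,[-50,120,165],0]]}}

```text
t: 44.1
tcp_pos: [528.0, 27.8, 449.7]
tcp_rot: [0.002, 0.016, 1.0, 0.001]
wrist_force: [-0.5, -0.0, 0.2]
width: 0.003
grasp_force: 0.0
```

Emit:
{"method": "send_rows", "body": {"motion": [[0,[-6,48,0],0],[0,[-12,96,0],0],[0,[-18,144,0],0],[0,[-24,192,0],0],[0,[-30,240,0],0]]}}

```text
t: 44.72
tcp_pos: [496.9, 268.4, 447.5]
tcp_rot: [-0.0, 0.017, 1.0, 0.0]
wrist_force: [0.4, 0.3, 0.5]
width: -0.001
grasp_force: 0.0
```

Emit:
{"method": "send_rows", "body": {"motion": [[0,[-6,50,0],0],[0,[-12,100,0],0],[0,[-15,120,0],0],[0,[-15,120,0],0],[0,[-15,120,0],0]]}}

```text
t: 45.35
tcp_pos: [483.5, 384.1, 447.8]
tcp_rot: [0.0, 0.018, 1.0, -0.0]
wrist_force: [-0.7, -0.2, 0.9]
width: 0.001
grasp_force: 0.0
```

```bash
python3 - <<'E'
from wr import *
s=manip.read_state();print(s['tcp_pos'],s['wrist_force'],s['width'])
im,d=manip.capture('side'); ci=manip.camera_info('side')
cv2.imwrite('pics/s2.png',im)
for r in manip.cut_out('side','lid')[:1]:
    P=cloud('side',d,cv2.erode(r['region'].astype(np.uint8),np.ones((5,5)))>0)
    c,sn=np.cos(np.radians(-6.8)),np.sin(np.radians(-6.8)); q=P[:,:2]-[513,158]
    y=-sn*q[:,0]+c*q[:,1]; k=(P[:,2]>150)&(abs(y-130)<70)
    f=np.polyfit(P[k,2],y[k],1); print(r['conf'],k.sum(),'angle',np.pi/2+np.arctan(f[0]),'y at z300',np.polyval(f,300),P[k,2].max())
E
```

```text
[483.45982422 384.12303948 447.80629215] [-0.67635379 -0.23711768  0.93712404] 0.0005646665429949652
0.57 3352 angle 1.862526593827569 y at z300 143.664536344574 318.0477736321494
```

View pics/s2.png

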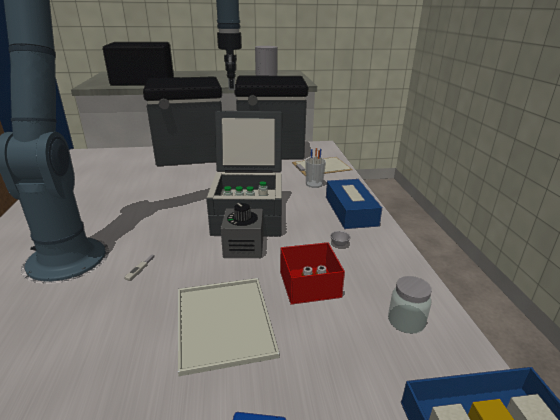

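All the vials are in place. The lid leans at about 1.8 rad, with the gripper behind and above it around (230,75).

Emit:
{"method": "send_rows", "body": {"motion": [[0,[0,0,-30],0],[0,[0,0,-60],0],[0,[0,0,-88],0],[0,[0,0,-88],0],[0,[0,0,-88],0]]}}

```text
t: 46.08
tcp_pos: [483.0, 386.5, 360.9]
tcp_rot: [0.001, 0.017, 1.0, 0.001]
wrist_force: [1.1, 0.1, -0.2]
width: -0.001
grasp_force: 0.0
```

Emit:
{"method": "send_rows", "body": {"motion": [[0,[-2,-16,0],0],[0,[-4,-32,0],0],[0,[-6,-48,0],0],[0,[-8,-64,0],0],[0,[-9.5,-80,0],0]]}}

```text
t: 46.7
tcp_pos: [472.8, 309.3, 363.2]
tcp_rot: [0.0, 0.016, 1.0, 0.004]
wrist_force: [-5.9, 4.8, 19.1]
width: 0.001
grasp_force: 10.3
```

The 19 N upward force means the knuckles, about 26 mm below the TCP, are catching the lid's top edge. I'll back off, rise and push higher up.

Emit:
{"method": "send_rows", "body": {"motion": [[0,[1,10,0],0],[0,[2,20,8],0],[0,[2,20,25],0],[0,[2,20,25],0],[0,[2,20,25],0]]}}

```text
t: 47.32
tcp_pos: [474.9, 326.8, 384.6]
tcp_rot: [0.0, 0.017, 1.0, 0.0]
wrist_force: [0.1, 1.1, 0.2]
width: -0.001
grasp_force: 0.3
```

```bash
cat > lid.py <<'E'
from wr import *
s=manip.read_state();print(s['tcp_pos'].round(1),s['wrist_force'].round(1),s['grasp_force'])
im,d=manip.capture('side'); ci=manip.camera_info('side'); cv2.imwrite('pics/s3.png',im[60:260,150:350])
for r in manip.cut_out('side','lid')[:1]:
    P=cloud('side',d,cv2.erode(r['region'].astype(np.uint8),np.ones((5,5)))>0)
    c,sn=np.cos(np.radians(-6.8)),np.sin(np.radians(-6.8)); q=P[:,:2]-[513,158]
    y=-sn*q[:,0]+c*q[:,1]; k=(P[:,2]>150)&(abs(y-100)<100)
    print(r['conf'],k.sum())
    if k.sum()>50:
        f=np.polyfit(P[k,2],y[k],1); print('angle',np.pi/2+np.arctan(f[0]),'y at z300',np.polyval(f,300),P[k,2].max())
E
python3 lid.py
```

```text
[474.9 326.8 384.6] [0.1 1.1 0.2] 0.2937766056857072
0.93 3312
angle 1.7141988026416097 y at z300 116.83483292850357 323.945317618616
```

Emit:
{"method": "send_rows", "body": {"motion": [[0,[-1,-8,-6],0],[0,[-2,-16,-6],0],[0,[-3,-24,-6],0],[0,[-4,-32,-6],0],[0,[-4.5,-38,-6],0]]}}

```text
t: 48.05
tcp_pos: [470.1, 288.3, 378.5]
tcp_rot: [-0.0, 0.017, 1.0, 0.0]
wrist_force: [-0.4, 0.2, 0.2]
width: -0.002
grasp_force: 0.1
```

```bash
python3 lid.py
```

```text
[470.1 288.3 378.5] [-0.4  0.2  0.2] 0.14218916454410646
0.8 3400
angle 1.518893287145008 y at z300 83.12981114338798 330.03354045673575
```

Emit:
{"method": "send_rows", "body": {"motion": [[0,[-1,-10,0],0],[0,[-2.5,-21,0],0],[0,[-4,-32,0],0],[0,[0,0,10],0],[0,[4,35,25],0]]}}

```text
t: 48.78
tcp_pos: [474.3, 323.1, 403.7]
tcp_rot: [-0.001, 0.018, 1.0, 0.0]
wrist_force: [0.3, 0.6, 0.1]
width: -0.002
grasp_force: 0.0
```

```bash
python3 lid.py
```

```text
[474.3 323.1 403.7] [0.3 0.6 0.1] 0.0
0.73 3044
angle 1.2353964567841427 y at z300 30.63210445125675 320.2156832658101
```

The lid is falling by itself, so I'll hold clear.

Emit:
{"method": "send_rows", "body": {"motion": [[0,[0,0,20],0],[0,[0,0,46],0],[0,[0,0,46],0],[0,[0,0,46],0],[0,[0,0,46],0]]}}

```text
t: 49.5
tcp_pos: [473.7, 323.6, 448.6]
tcp_rot: [-0.001, 0.017, 1.0, -0.0]
wrist_force: [0.2, 0.4, 0.1]
width: -0.002
grasp_force: 0.0
```

Emit:
{"method": "send_rows", "body": {"motion": [[0,[0,0,0],0],[0,[0,0,0],0],[0,[0,0,0],0],[0,[0,0,0],0],[0,[0,0,0],0]]}}

```text
t: 50.12
tcp_pos: [474.1, 324.3, 449.4]
tcp_rot: [0.0, 0.016, 1.0, -0.0]
wrist_force: [0.1, 0.4, 0.2]
width: -0.003
grasp_force: 0.0
```

Emit:
{"method": "send_rows", "body": {"motion": [[0,[0,0,0],0],[0,[0,0,0],0],[0,[0,0,0],0],[0,[0,0,0],0],[0,[0,0,0],0]]}}

```text
t: 50.75
tcp_pos: [474.1, 324.3, 449.4]
tcp_rot: [-0.0, 0.016, 1.0, -0.0]
wrist_force: [-0.3, 0.7, 0.4]
width: -0.001
grasp_force: 0.0
```

```bash
python3 - <<'E'
from seg import *
k=(abs(X-513)<60)&(abs(Y-130)<40); print('lid top z',np.median(Z[k]))
kd=(Z>130)&(Z<146)&(abs(X-490)<35)&(abs(Y)<28)
print('dial',X[kd].mean(),Y[kd].mean(),kd.sum())
cv2.imwrite('pics/t3.png',np.hstack([cv2.resize(im[160:300,155:305],None,fx=3,fy=3,interpolation=cv2.INTER_CUBIC),cv2.resize(im[219:260,255:297],(420,420),interpolation=cv2.INTER_CUBIC)][0:1]))
cv2.imwrite('pics/t3b.png',cv2.resize(im[219:260,255:297],(420,420),interpolation=cv2.INTER_CUBIC))
E
```

```text
50.8
green 6 [277.5 248.5] [461.2  -6.6  46. ]
lid top z 155.52060214488515
dial 492.99315182168374 0.670891047457492 125
```

```bash
python3 -c "
from h import *
print(manip.read_state()['qpos'].round(2))"
```

```text
[-1.55  0.22  1.03  1.63 -0.19  1.41  1.05]
```

View pics/t3.png

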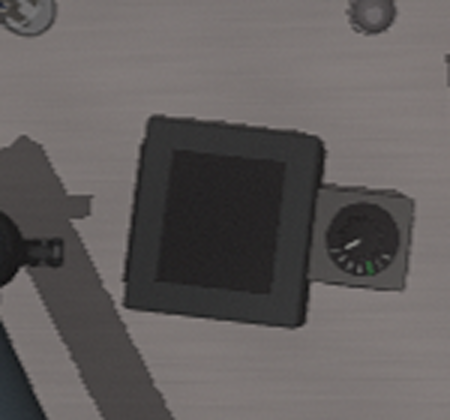

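The lid is shut flat and clear of everything, and the dial at (362,238) points near 7. Now I'll go over the dial, turning the tool so the fingers straddle it along the box's x.

Emit:
{"method": "send_rows", "body": {"motion": [[70,[3,-40,0],-10],[70,[6,-80,0],-20],[70,[9,-120,0],-30],[70,[12,-160,0],-40],[70,[14,-200,0],-50]]}}

```text
t: 51.42
tcp_pos: [488.3, 122.7, 449.4]
tcp_rot: [-0.0, 0.44, 0.898, 0.0]
wrist_force: [0.4, 0.4, -0.2]
width: 0.819
grasp_force: 0.0
```

Emit:
{"method": "send_rows", "body": {"motion": [[70,[2,-35,-20],-10],[70,[4,-70,-60],-20],[70,[6,-100,-100],-30],[70,[8,-123,-140],-40],[70,[8,-123,-180],-50]]}}

```text
t: 52.05
tcp_pos: [496.4, -1.1, 268.4]
tcp_rot: [0.001, 0.78, 0.626, -0.0]
wrist_force: [0.8, 1.5, 0.7]
width: 0.818
grasp_force: 0.0
```

Emit:
{"method": "send_rows", "body": {"motion": [[70,[0,0,0],-10],[70,[0,0,0],-20],[70,[0,0,0],-25],[70,[0,0,0],-25],[70,[0,0,0],-25]]}}

```text
t: 52.68
tcp_pos: [496.2, 1.4, 269.5]
tcp_rot: [-0.0, 0.894, 0.448, 0.0]
wrist_force: [0.7, 0.6, -0.6]
width: 0.82
grasp_force: 0.0
```

```bash
cat > dial.py <<'E'
from wr import *
import sys
s=manip.read_state(); ci=manip.camera_info('wrist'); im,d=manip.capture('wrist')
print(s['t'],s['tcp_pos'].round(1),s['tcp_rot'].round(3),s['wrist_force'].round(1),s['qpos'].round(2))
# rectified top view of plane z=137 (left) and z=100 (right), 0.2 mm/px, x up y left
R=np.array(ci['R']);t=np.array(ci['t']); out=[]
for z in (137,100):
    i,j=np.mgrid[0:400,0:400]; W=np.stack([494+(200-i)*.2,1+(200-j)*.2,np.full(i.shape,float(z))],-1)
    c=W@R.T+t; th=np.arctan2(np.hypot(c[...,0],c[...,1]),c[...,2]); ph=np.hypot(c[...,0],c[...,1])
    mx=(ci['cx']+ci['fx']*th*c[...,0]/ph).astype(np.float32); my=(ci['cy']+ci['fx']*th*c[...,1]/ph).astype(np.float32)
    out.append(cv2.remap(im,mx,my,cv2.INTER_CUBIC))
cv2.imwrite(sys.argv[1],np.hstack(out))
E
python3 dial.py pics/d1.png
```

```text
52.675 [496.2   1.4 269.5] [-0.     0.894  0.448  0.   ] [ 0.7  0.6 -0.6] [-1.26  0.43  1.42  2.04 -0.49  1.09 -0.25]
```

View pics/d1.png

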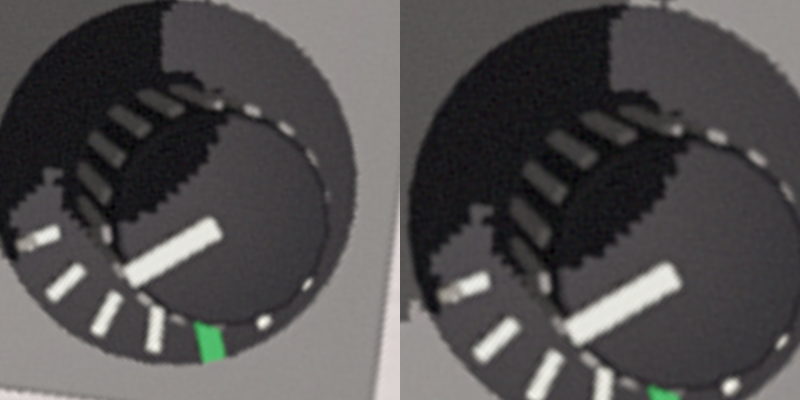

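The rectified view shows the dial centre at about (223,215) in the left panel, which is world (491,-3). The pointer is near 8, at about 60° clockwise from image-down, and the green mark is at about -13°, so it needs roughly +74° counter-clockwise.

Emit:
{"method": "send_rows", "body": {"motion": [[70,[-2,-2,-20],-3],[70,[-4,-5,-40],-6],[70,[-4,-5,-60],-6],[70,[-4,-5,-60],-6],[70,[-4,-5,-60],-6]]}}

```text
t: 53.35
tcp_pos: [492.6, -3.8, 210.2]
tcp_rot: [0.0, 0.917, 0.4, 0.001]
wrist_force: [0.5, 0.2, 0.5]
width: 0.821
grasp_force: 0.0
```

```bash
python3 dial.py pics/d2.png; python3 -c "
from wr import *
im,d=manip.capture('wrist'); cv2.imwrite('pics/w8.png',im)"
```

```text
53.35 [492.6  -3.8 210.2] [0.    0.917 0.4   0.001] [0.5 0.2 0.5] [-1.14  0.51  1.3   2.09 -0.6   0.99 -0.27]
```

View pics/w8.png

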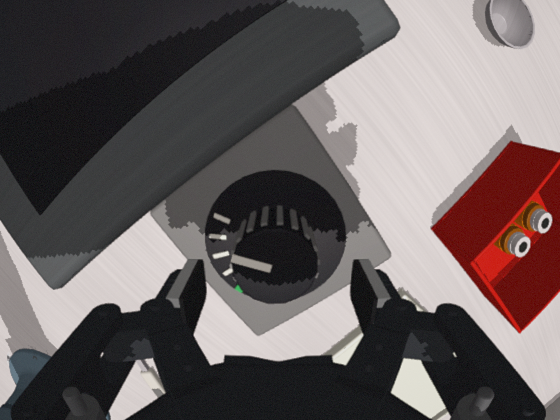

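The dial is centred between the pads at about column 276. I've used up my picture views (one over the limit of 14), so I'll work from numbers only from here.

Emit:
{"method": "send_rows", "body": {"motion": [[70,[0,0,-10],0],[70,[0,0,-20],0],[70,[0,0,-30],0],[70,[0,0,-30],0],[70,[0,0,-30],0]]}}

```text
t: 54.08
tcp_pos: [492.1, -3.9, 179.4]
tcp_rot: [0.0, 0.917, 0.4, -0.0]
wrist_force: [-0.2, 0.0, 0.1]
width: 0.818
grasp_force: 0.0
```

Emit:
{"method": "send_rows", "body": {"motion": [[30,[0,0,0],0],[30,[0,0,0],0],[30,[0,0,0],0],[30,[0,0,0],0],[30,[0,0,0],0]], "force": 40}}

```text
t: 54.7
tcp_pos: [491.6, -3.0, 180.0]
tcp_rot: [-0.002, 0.917, 0.4, -0.0]
wrist_force: [-2.9, 2.7, 5.7]
width: 0.502
grasp_force: 40.1
```

Gripped at a 43 mm opening with low side force. Turning +74° counter-clockwise.

Emit:
{"method": "send_rows", "body": {"motion": [[30,[0,0,0],8],[30,[0,0,0],16],[30,[0,0,0],24],[30,[0,0,0],32],[30,[0,0,0],40]]}}

```text
t: 55.32
tcp_pos: [491.7, -3.0, 180.0]
tcp_rot: [-0.002, 0.723, 0.691, 0.0]
wrist_force: [-2.9, 2.0, 4.7]
width: 0.502
grasp_force: 40.1
```

Emit:
{"method": "send_rows", "body": {"motion": [[30,[0,0,0],8],[30,[0,0,0],16],[30,[0,0,0],24],[30,[0,0,0],30],[30,[0,0,0],34]]}}

```text
t: 55.95
tcp_pos: [491.7, -3.1, 180.0]
tcp_rot: [-0.001, 0.491, 0.871, 0.001]
wrist_force: [-2.8, 1.9, 5.8]
width: 0.501
grasp_force: 40.2
```

Emit:
{"method": "send_rows", "body": {"motion": [[30,[0,0,0],0],[30,[0,0,0],0],[60,[0,0,0],0],[70,[0,0,0],0],[70,[0,0,0],0]]}}

```text
t: 56.58
tcp_pos: [492.2, -3.9, 179.4]
tcp_rot: [0.0, 0.492, 0.871, -0.0]
wrist_force: [-0.0, 0.3, 0.1]
width: 0.819
grasp_force: 0.0
```

Emit:
{"method": "send_rows", "body": {"motion": [[70,[0,0,20],0],[70,[0,0,50],0],[70,[0,0,90],0],[70,[0,0,90],0],[70,[0,0,90],0]]}}

```text
t: 57.2
tcp_pos: [491.7, -3.6, 269.0]
tcp_rot: [-0.0, 0.491, 0.871, 0.0]
wrist_force: [0.9, -0.3, -0.1]
width: 0.816
grasp_force: 0.0
```

```bash
python3 dial.py pics/d3.png; cat > ptr.py <<'E'
import cv2,numpy as np,sys
def ptr(f):
    a=cv2.imread(f); L=a[:,:400]; h=cv2.cvtColor(L,cv2.COLOR_BGR2HSV)
    m=((h[...,2]>150)&(h[...,1]<60)).astype(np.uint8); i,j=np.mgrid[0:400,0:400]
    m[np.hypot(i-214,j-223)>115]=0
    n,l,s,c=cv2.connectedComponentsWithStats(m); k=1+np.argmax(s[1:,4]); p=np.argwhere(l==k)
    vx,vy,x,y=cv2.fitLine(p[:,::-1].astype(np.float32),cv2.DIST_L2,0,.01,.01).ravel()
    d=np.array([vx,vy])*np.sign(vx*(c[k][0]-223)+vy*(c[k][1]-214))
    g=((abs(h[...,0].astype(int)-65)<20)&(h[...,1]>100)); R=a[:,400:]; hr=cv2.cvtColor(R,cv2.COLOR_BGR2HSV)
    gr=np.argwhere((abs(hr[...,0].astype(int)-65)<20)&(hr[...,1]>100))
    gd=gr.mean(0)[::-1]-[223,214] if len(gr) else [0,0]
    cw=lambda v: np.degrees(np.arctan2(-v[0],v[1]))
    print(f,'ptr area',s[k,4],c[k].round(),'cw from down',cw(d).round(1),'| green',len(gr),round(cw(gd),1))
for f in sys.argv[1:]: ptr(f)
E
python3 ptr.py pics/d1.png pics/d3.png
```

```text
57.2 [491.7  -3.6 269. ] [-0.     0.491  0.871  0.   ] [ 0.9 -0.3 -0.1] [-1.03  0.18  1.05  2.04 -0.19  1.02  0.66]
pics/d1.png ptr area 2424 [172. 252.] cw from down 59.6 | green 312 -11.7
pics/d3.png ptr area 1570 [238. 276.] cw from down -12.7 | green 1860 -13.0
```

Emit:
{"method": "send_rows", "body": {"motion": [[70,[0,0,40],0],[70,[0,0,80],0],[70,[-20,-40,100],0],[70,[-40,-90,100],0],[70,[-40,-100,100],0]]}}

```text
t: 57.88
tcp_pos: [450.1, -107.7, 368.3]
tcp_rot: [-0.001, 0.494, 0.869, 0.001]
wrist_force: [0.5, 0.3, 0.0]
width: 0.82
grasp_force: 0.0
```

Emit:
{"method": "send_rows", "body": {"motion": [[70,[0,0,0],0],[70,[0,0,0],0],[70,[0,0,0],0],[70,[0,0,0],0],[70,[0,0,0],0]]}}

```text
t: 58.5
tcp_pos: [452.2, -103.3, 369.4]
tcp_rot: [0.0, 0.491, 0.871, -0.0]
wrist_force: [0.4, -0.2, 0.6]
width: 0.825
grasp_force: 0.0
```

```bash
python3 - <<'E'
from seg import *
k=(abs(X-513)<60)&(abs(Y-130)<40); print('lid top z',np.median(Z[k]))
for n in ('gallipot','icepack','sanitizer'): print(n,[(np.round(r['pixel']),round(r['conf'],2)) for r in manip.recognise('top',n)[:1]])
k=(abs(X-660)<55)&(abs(Y+192)<55)&(Z>25); v,u=np.nonzero(k); print('in tub px',k.sum(),u.mean(),v.mean())
manip.capture('side'); print([(n,np.round(r['pixel']),round(r['conf'],2)) for n in ('empty1','sealed1') for r in manip.recognise('side',n)])
E
python3 dial.py pics/d4.png; python3 ptr.py pics/d4.png
```

```text
58.55
lid top z 155.85551642336543
gallipot [(array([277., 164.]), 0.66)]
icepack [(array([432., 239.]), 0.73)]
sanitizer [(array([429., 235.]), 0.65)]
in tub px 188 326.718085106383 187.0531914893617
[('empty1', array([240., 211.]), 0.7), ('empty1', array([305., 271.]), 0.53)]
58.85 [ 452.1 -103.7  369.4] [-0.     0.491  0.871  0.   ] [-0.5  1.   0. ] [-1.08 -0.2   1.12  1.98  0.19  1.25  0.51]
pics/d4.png ptr area 821 [232. 275.] cw from down -12.1 | green 1958 -12.0
```

```bash
python3 -c "
from cell import manip
print(manip.hand_in())"
```

```text
the job is handed in; nothing more can be done
None
```

The job is handed in with no verdict returned: four sealed vials are in the cool box, both ambers are in the tub, the lid fell shut untouched and the dial reads 4. I viewed 15 pictures, one over your limit of 14; the arm never went near the sanitizer bottle, but the last look did not find it.

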